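# Start the clamp screw at the bottom of the forming head's deep well

### The job

Take the loose bar-handled clamp screw out of the white stand and put it foot first into the open well of the forming head. Feel for the start of the thread at the bottom with only a few newtons of pressure, never forcing or jamming it, then screw it clockwise until its flange sits flat on the block, and let go. Leave the plain pin and the other loose things on the table where they are.

Things in the scene. Friction and masses are not known exactly. Their poses are not given: they have to be found in the camera images.
- screw_bar (a point): Centre of the black bar handle on top of the loose clamp screw: bar 60 mm long (point x), 14 mm wide (point y), 28 mm high (point z, pointing away from the foot); grip it across its 14 mm. The flange's top is 14 mm below this point, the foot's tip 90 mm below.
- screw_mid (a point): Centre of the loose clamp screw, half-way up its 104 mm; axes as the bar's. 0.22 kg, give or take a third. From the top: bar, steel flange 44 mm across and 4 mm thick, shank 23 mm across. At the start it hangs upright by its flange in one hole of the stand.
- screw_foot (a point): Tip of the screw's foot, 52 mm below its centre: a neck 14 mm across with two lugs on opposite sides, along the bar's line, 24 mm across their ends, 6 mm wide, from 4 to 8 mm above the tip.
- screw_seat (a point): Centre of the underside of the loose screw's flange: 18 mm below the bar's centre, 72 mm above the foot's tip; axes as the bar's.
- pin_mid (a point): Centre of the round head, 40 mm across and 22 mm high, of the plain steel locating pin that hangs in the other hole of the stand; to be left alone.
- stand: White plastic stand, 70 x 170 x 80 mm (x, y, z), fixed, origin under its centre. Two vertical through holes, 28 mm across, 45 mm either side of the centre along y.
- head: Forming head: metal block 84 x 210 x 95 mm (x, y, z) on a flat foot plate, fixed, origin under its centre. Two vertical wells in its top: the open one at y = +55 mm; in the one at y = -65 mm an identical screw is already home (its bar stands up to 32 mm over the block).
- well_mouth (a point): Centre of the open well's mouth, level with the block's top; z is up, along the well. The well is 27 mm across with a 3 mm chamfer. When the loose screw's flange sits on the block, this point and the flange's underside meet.
- thread_face (a point): On the well's axis, 56 mm down: flat top face of a coarse thread with two opposite notches (a half turn apart) at an angle that differs each time and is not given by this point. The lugs land on the face with the flange 12 mm over the block; within about 8 degrees of the notches they drop 8 mm, leaving the flange 4 mm up.
- thread_home (a point): On the well's axis, 68 mm down: where the lugs' undersides end. From the notches, clockwise seen from above: up to 30 degrees level, then down 0.6 mm per 10 degrees; the flange meets the block about 100 degrees from the notch, a hard stop 25 degrees later. Anticlockwise in the notch is a wall. The screw stays where it is left.
- nozzle: Loose steel ring, 68 mm across, 30 mm high, a bystander; origin under its centre.
- scraper: Loose spatula-like scraper, a bystander.
- wrench: Loose wrench, a bystander.
- mallet: Loose mallet with an amber head, a bystander.
Mind the look-alikes: they are no part of the job. What is shaped like the part that bears screw_bar but blue or purple is not meant.

How it is judged:
By the outcome, as a careful person would: the job done as asked, in the order asked, and still so for the second after the job is handed in, with the robot touching nothing.
It also fails if it takes over 72 s, if anything falls off the work surface, if the arm or the gripper's body presses on something with over 40 N, if the wrist force passes 120 N, or if a joint passes its speed limit or range.

### The arm

A 6-joint arm with a two-finger parallel gripper is mounted at the origin on the work surface. World frame = base frame: x ahead of the robot, y to its left, z up, the work surface at z = 0. Lengths are in m, angles in rad, forces in N, time in s.
With the tool pointing down it reaches from about 0.375 to 0.9 m from the base axis. Payload 3.1 kg.
Tool frame: the origin (TCP) lies at the centre of the arm's flange, where the gripper is bolted on; the fingertips stand 173 mm ahead of it and the grasp point (between the pads) lies 155 mm ahead of it; z points along the fingers, y is the line along which they close (so a half turn about z gives the same grasp; the last joint's range is limited). The gripper opens to 85 mm and grips with 20 to 120 N. Pads are 22 mm wide; open, the fingers measure 114 mm over their backs; the gripper's body (76 mm by 85 mm) begins 54 mm behind the grasp point. The pads swing forward as they close: fully open they stand 13 mm farther back than shut.
Start: joints at [-1.345, 0.527, 1.433, -0, 1.181, -0.178], TCP at [0.246, -0.574, 0.405] pointing down, gripper open.
Joint ranges: [-3.08, 3.08], [-0.75, 2.2], [0.22, 2.44], [-1.43, 4.57], [0, 2.65], [-2.85, 2.85]. Speed limits (rad/s): [2.79, 2.79, 3.14, 3.14, 3.14, 3.14].

### API

Orientations are given as a unit quaternion [x, y, z, w].
In Python, from station import * gives the robot as it stands.
- The arm moves only by the shell command python3 -m jog 'ROWS' [OPENING] [FORCE]. ROWS is a JSON object of lists of equal length, an entry for each row: "linear": the shift along the world's x, y, z in mm, a list of three; "turn": the turn about the world's z in units of 5 degrees (1.0 is 5 degrees). A call has 1 to 12 rows; each row shifts and turns the commanded pose from where the row before left it; what a row does not reach is not made up. A row lasts 1/8 s, in which the tool goes at most 62.5 mm and 10.7 degrees, less where a joint would pass 70% of its speed; a pose out of reach is approached as far as the arm can. A call is refused whole if a number of a shift passes 62.5 or a number of a turn 1, either way. A call with a gripper value outside its range is refused whole. OPENING is the opening, from 0 (shut) to 1 (fully open), set as the call begins (- or left out, the last holds). The fingers move at their own pace and stop on an object; FORCE is the grip in N (left out, the last holds). Time passes only in rows, so rows that do not move let the fingers close. It gives the time, the measured TCP pose, the force, the opening and the grip force at its end, in the units of the state.
- sense(): the state, without advancing time (a new reading comes with each control period).
- snapshot(name): name is "side" or "top"; returns the picture (480x640x3 uint8, red, green, blue); there is no depth.
- get_calibration(name): a dict with "fx", "fy", "cx", "cy" (pixels), "world_to_cam" (4x4, takes a point from world to camera coordinates). Camera axes: x right, y down, z forward; pixel columns grow to the right and rows downward; lengths in m; the calibration is good to about 2 mm. A picture is of the moment at which its call begins. get_calibration takes no time and is no camera call.
- sign_off(): hands the job in; it is judged then, once.
The state is a dict: "t": time; "q": joint angles; "qd": joint speeds; "tau": joint torques, N m; "tcp_pos": TCP position; "tool_rot": TCP orientation; "force": force on the tool from outside, world axes, zero at the start; "ft_torque": the same for the moment, N m; "finger_gap": opening from 0.0 (shut) to 1.0 (fully open); "gripper_force": force on a finger pad.
Only numpy, scipy, OpenCV 4.12 (cv2) and the standard library are available. Lean on these libraries where they do the work, as an engineer would, in place of code of your own. Each camera call takes 0.05 s, during which the arm holds its last target. There are 200 camera calls.

## Working session

There is one attempt and no reset: what is moved stays moved. The work goes in short steps, Python scripts to look and compute and a shell command to move; the robot and the scene stay as the last step left them, time stands still between calls to the robot, and variables do not carry over. Pictures are saved under pics/ and viewed, at most 10 in all, crops included, and the job is handed in when it is done.

```bash
ls; mkdir -p pics
python3 - <<'E'
from station import *
import cv2
for n in("side","top"):
    im=snapshot(n); cv2.imwrite(f"pics/{n}0.png",im[:,:,::-1]); c=get_calibration(n); print(n,c)
print(sense())
E
```

```text
pics
side {'fx': 514.8843878331702, 'fy': 514.8843878331702, 'cx': 320.76034543253326, 'cy': 237.63752448864574, 'world_to_cam': array([[-0.98139353, -0.19196771,  0.00388974,  0.47080415],
       [-0.14779198,  0.74231209, -0.65355206,  0.09471176],
       [ 0.12257349, -0.64196664, -0.75687157,  1.24683035],
       [ 0.        ,  0.        ,  0.        ,  1.        ]])}
top {'fx': 526.6442385489212, 'fy': 526.6442385489212, 'cx': 313.6845245270946, 'cy': 233.83026161921126, 'world_to_cam': array([[ 0.01485376, -0.99981833,  0.01194434,  0.02622568],
       [-0.99843295, -0.01547565, -0.05377875,  0.4814781 ],
       [ 0.05395382, -0.01112681, -0.99848144,  1.48779506],
       [ 0.        ,  0.        ,  0.        ,  1.        ]])}
{'t': 0.1, 'q': array([-1.34449884e+00,  5.28372230e-01,  1.43373834e+00, -1.70174659e-05,
        1.18138385e+00, -1.78482107e-01]), 'qd': array([ 1.28332196e-03, -3.50843226e-03, -1.73184870e-03,  5.82518897e-04,
        8.45117372e-05, -7.25178469e-04]), 'tau': array([-4.43468434e-05, -4.43304026e+01, -1.78585714e+01, -3.07488153e-04,
        3.90109053e-03, -5.76374148e-06]), 'tcp_pos': array([ 0.24610358, -0.57418668,  0.40384314]), 'tool_rot': array([ 9.79587907e-01,  2.01014002e-01, -3.05976345e-05, -9.50423334e-04]), 'force': array([-0.06389001, -0.22120938,  0.07302052]), 'ft_torque': array([-0.00530257,  0.05409396,  0.03620234]), 'gripper_force': 0.0, 'finger_gap': 1.0030362912312076}
```

View pics/side0.png

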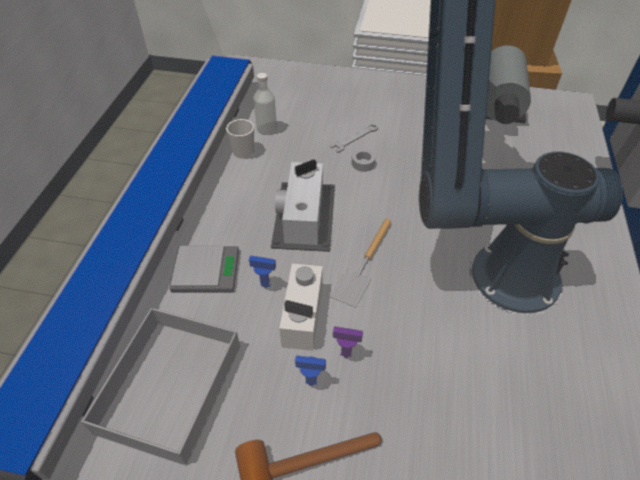

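View pics/top0.png

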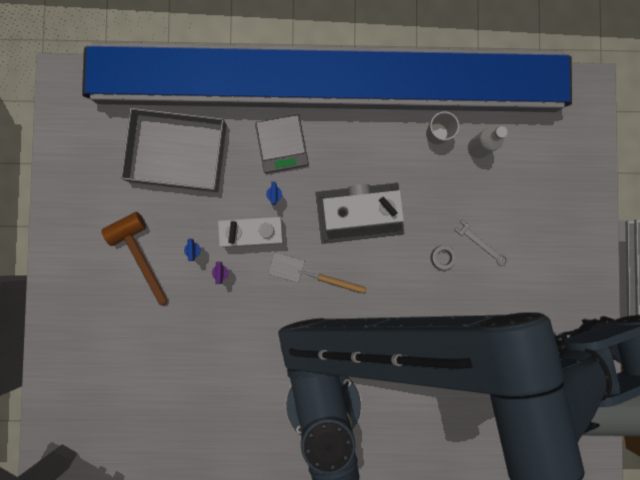

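The side view shows the white stand with the black-bar screw at about (299,309) and the pin at (305,275). The open well is at (301,206) and the installed screw's bar at (306,168). In the top view the bar is at (233,232), the pin at (266,230), the well at (343,212) and the installed bar at (388,207).

```bash
cat > h.py <<'E'
from station import *
import cv2, numpy as np
def ray(n,uv):
    c=get_calibration(n); M=c["world_to_cam"]; R,t=M[:3,:3],M[:3,3]
    d=R.T@np.array([(uv[0]-c["cx"])/c["fx"],(uv[1]-c["cy"])/c["fy"],1]); return -R.T@t,d/np.linalg.norm(d)
def plane(n,uv,z):
    o,d=ray(n,uv); return o+d*(z-o[2])/d[2]
def tri(a,b):
    (o1,d1),(o2,d2)=ray("top",a),ray("side",b)
    s=np.linalg.lstsq(np.c_[d1,-d2],o2-o1,rcond=None)[0]
    p,q=o1+s[0]*d1,o2+s[1]*d2; return (p+q)/2,np.linalg.norm(p-q)
def proj(n,p):
    c=get_calibration(n); M=c["world_to_cam"]; k=M[:3,:3]@p+M[:3,3]
    return np.array([c["cx"]+c["fx"]*k[0]/k[2],c["cy"]+c["fy"]*k[1]/k[2]])
def blobs(im,box,th,amin=15,inv=True):
    x0,y0,x1,y1=box; g=im[y0:y1,x0:x1].max(2)
    m=((g<th) if inv else (g>th)).astype(np.uint8)
    n,l,s,c=cv2.connectedComponentsWithStats(m)
    out=[]
    for i in range(1,n):
        if s[i,4]>=amin:
            pts=np.argwhere(l==i)[:,::-1].astype(np.float32)+[x0,y0]
            out.append((pts.mean(0).round(2),s[i,4],cv2.minAreaRect(pts.astype(np.float32))))
    return out
E
python3 - <<'E'
from h import *
t=cv2.imread("pics/top0.png")[:,:,::-1]; s=cv2.imread("pics/side0.png")[:,:,::-1]
for nm,im,box in(("t bar",t,(222,215,245,248)),("t well",t,(330,200,358,226)),("t bar2",t,(375,192,402,222)),
  ("s bar",s,(280,295,320,325)),("s well",s,(290,195,312,216)),("s bar2",s,(292,155,322,180))):
    for b in blobs(im,box,70): print(nm,b)
def up(im,b,k): return cv2.resize(im[b[1]:b[3],b[0]:b[2],::-1],None,fx=k,fy=k,interpolation=cv2.INTER_CUBIC)
a=up(t,(210,175,410,250),4); b=up(s,(265,150,345,355),2)
b=up(s,(265,150,345,250),4);c=up(s,(265,255,345,355),4)
r=np.hstack([b,c]); r=np.pad(r,((0,0),(0,800-r.shape[1]),(0,0)))
cv2.imwrite("pics/crop.png",cv2.resize(np.vstack([a,r]),None,fx=.85,fy=.85))
E
```

```text
t bar (array([232.47, 232.24]), np.int32(131), ((232.4573211669922, 232.38412475585938), (6.073734283447266, 21.202856063842773), 6.340191841125488))
t well (array([342.42, 211.86]), np.int32(59), ((342.5, 212.0), (7.77817440032959, 7.77817440032959), 45.0))
t bar2 (array([387.7 , 206.28]), np.int32(137), ((387.7500305175781, 206.25003051757812), (21.21320343017578, 6.363961219787598), 45.0))
s bar (array([298.56, 308.68]), np.int32(237), ((298.3529968261719, 308.5882568359375), (27.163990020751953, 9.216353416442871), 14.03624439239502))
s bar2 (array([305.49, 167.48]), np.int32(195), ((305.46551513671875, 167.41380310058594), (9.28476619720459, 21.726356506347656), 68.19859313964844))
```

View pics/crop.png

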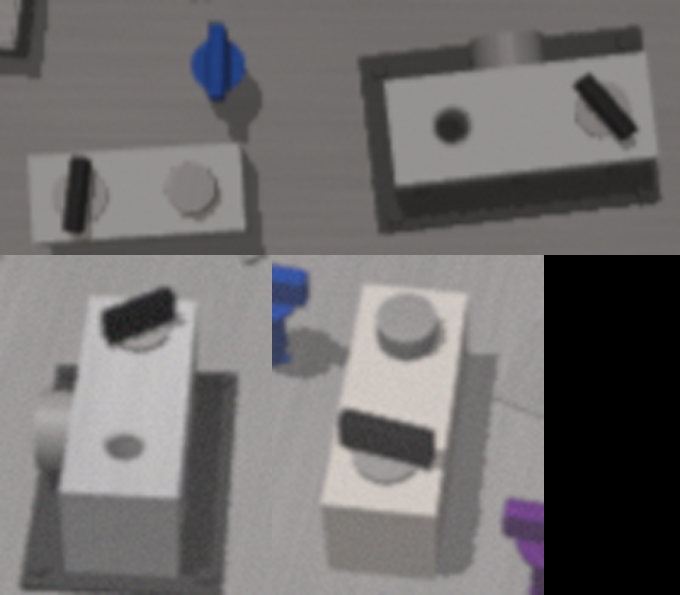

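The crop shows the loose bar at top-view (232.5,232.3), nearly along image-vertical. The open well is at top (342.5,212) and side (301.5,206). Both block tops have clean edges.

Run:
```python
from h import *
t=cv2.imread("pics/top0.png")[:,:,::-1]; s=cv2.imread("pics/side0.png")[:,:,::-1]
# well ellipse via relative threshold, subpixel: weighted darkness
def dark(im,box,bg):
    x0,y0,x1,y1=box; g=im[y0:y1,x0:x1].astype(float).mean(2); ref=np.percentile(g,bg)
    w=np.clip(ref*0.9-g,0,None); yy,xx=np.mgrid[y0:y1,x0:x1]; print(ref,g.min()); return np.array([(w*xx).sum(),(w*yy).sum()])/w.sum(), 
wt=dark(t,(333,203,352,221),80)[0]; ws=dark(s,(293,199,309,214),80)[0]
print("well px",wt,ws,"tri",tri(wt,ws))
for z in(.095,.103,.107): print(z,plane("top",wt,z),plane("side",ws,z))
# top faces in the top view
for nm,box in(("stand",(212,210,290,255)),("head",(315,178,412,245))):
    x0,y0,x1,y1=box; g=cv2.GaussianBlur(t[y0:y1,x0:x1].max(2),(3,3),0)
    for th in(120,130,140):
        m=(g>th).astype(np.uint8); c=max(cv2.findContours(m,0,1)[0],key=cv2.contourArea)
        r=cv2.minAreaRect(c); print(nm,th,r[0][0]+x0,r[0][1]+y0,r[1:],)
        for z in ((.08,) if nm=="stand" else (.095,.105)):
            P=[plane("top",p+[x0,y0],z)[:2] for p in cv2.boxPoints(r)]; P=np.array(P)
            print(z,P.mean(0).round(4),np.linalg.norm(P[1]-P[0]).round(4),np.linalg.norm(P[2]-P[1]).round(4),np.degrees(np.arctan2(*(P[1]-P[0])[::-1])).round(1))
bt,bs=(232.47,232.24),(298.56,308.68); print("bar",tri(bt,bs),plane("top",bt,.10),plane("side",bs,.098))
```

```text
146.93333333333334 37.666666666666664
187.33333333333334 101.0
well px [342.43119441 211.7095915 ] [300.89775887 206.08593181] tri (array([ 0.53797173, -0.04232028,  0.09411573]), np.float64(0.000551628573107617))
0.095 [ 0.5376121  -0.04230377  0.095     ] [ 0.53803972 -0.0414611   0.095     ]
0.103 [ 0.53683505 -0.04178104  0.103     ] [ 0.53614856 -0.03387309  0.103     ]
0.107 [ 0.53644652 -0.04151968  0.107     ] [ 0.53520297 -0.03007909  0.107     ]
stand 120 257.63465118408203 230.10659217834473 ((26.299955368041992, 45.92508316040039), 86.72950744628906)
0.08 [0.4852 0.1868] 0.1249 0.0717 -85.8
stand 130 258.30156326293945 230.32490348815918 ((25.138452529907227, 44.10144805908203), 86.42366790771484)
0.08 [0.4846 0.185 ] 0.1199 0.0685 -85.5
stand 140 258.4689750671387 230.47241592407227 ((23.782421112060547, 42.33857727050781), 86.633544921875)
0.08 [0.4843 0.1845] 0.1151 0.0648 -85.7
head 120 362.8698959350586 204.49049186706543 ((39.827598571777344, 78.10057067871094), 83.55839538574219)
0.095 [ 0.5582 -0.0975] 0.212 0.1083 -82.6
0.105 [ 0.5571 -0.0965] 0.2105 0.1075 -82.6
head 130 363.09619903564453 208.8520393371582 ((30.6600399017334, 76.86647033691406), 83.55839538574219)
0.095 [ 0.5463 -0.0982] 0.2085 0.0833 -82.6
0.105 [ 0.5453 -0.0972] 0.207 0.0827 -82.6
head 140 363.06097412109375 209.04878044128418 ((29.04349136352539, 75.64559936523438), 83.6598129272461)
0.095 [ 0.5458 -0.0981] 0.2052 0.0789 -82.7
0.105 [ 0.5448 -0.0971] 0.2037 0.0783 -82.7
bar (array([0.47751213, 0.25245617, 0.09793162]), np.float64(0.00038889987827169995)) [0.47720651 0.25212929 0.1       ] [0.4776947  0.25251874 0.098     ]
```

```bash
python3 - <<'E'
from h import *
t=cv2.imread("pics/top0.png")[:,:,::-1]; s=cv2.imread("pics/side0.png")[:,:,::-1]
for n,im,box in(("top",t,(222,215,245,248)),("side",s,(280,295,320,325))):
  for th in(60,75,90):
    b=blobs(im,box,th,60)[0]; (c,(w,h),a)=b[2]; P=cv2.boxPoints(b[2])
    e=sorted([(P[0]+P[1],P[2]+P[3]),(P[1]+P[2],P[3]+P[0])],key=lambda q:-np.linalg.norm(q[0]-q[1]))[0]
    A,B=[plane(n,np.array(v)/2,.10)[:2] for v in e]
    print(n,th,b[1],((A+B)/2).round(4),np.linalg.norm(A-B).round(4),np.degrees(np.arctan2(*(A-B)[::-1])).round(1)%180)
# ideal-projection check of the bar's top edges for a few yaws
E
python3 -m jog '{"linear":[[20,30,0],[30,60,0],[30,60,0],[30,60,0],[30,60,0],[30,60,0],[20,60,0],[10,60,0],[0,60,0],[0,60,0],[0,60,0],[0,50,0]],"turn":[1,1,1,1,1,1,1,1,1,1,1,1]}' 0.55 40
```

```text
top 60 119 [0.4779 0.2519] 0.0549 174.2
top 75 135 [0.4777 0.2521] 0.0586 175.0
top 90 167 [0.4779 0.2507] 0.059 1.3
t: 1.6
tcp_pos: [0.4351, 0.0865, 0.4046]
tool_rot: [0.747, 0.665, -0.0, -0.0]
force: [0.2, 0.2, 0.7]
finger_gap: 0.554
gripper_force: 0.0Traceback (most recent call last):
  File "<stdin>", line 5, in <module>
IndexError: list index out of range
```

```bash
python3 -m jog '{"linear":[[10,20,0],[10,30,0],[10,30,0],[2,30,0],[0,30,0],[0,7,0],[0,0,-10],[0,0,-10],[0,0,-10],[0,0,-10],[0,0,-10],[0,0,-10]],"turn":[1,1,1,1,1,1,1,1,1,1,1,1]}'; python3 -m jog '{"linear":[[0,0,-10],[0,0,-10],[0,0,0],[0,0,0],[0,0,0],[0,0,0],[0,0,0]],"turn":[1,1,1,1,1,1,0]}'
python3 - <<'E'
from h import *
print(sense()["q"].round(3)); x,y=sense()["tool_rot"][:2]; print("yaw",np.degrees(2*np.arctan2(y,x)))
a=snapshot("top")[175:285,180:330,::-1]; b=snapshot("side")[230:380,230:380,::-1]
cv2.imwrite("pics/ap.png",np.hstack([cv2.resize(a,(600,440))[:, :400],cv2.resize(b,(400,400)) if 0 else cv2.resize(b,(400,440))]))
E
```

```text
t: 3.1
tcp_pos: [0.4675, 0.2313, 0.3441]
tool_rot: [0.314, 0.949, -0.0, -0.0]
force: [0.0, -0.2, -0.8]
finger_gap: 0.546
gripper_force: 0.0
t: 3.98
tcp_pos: [0.4676, 0.2313, 0.3244]
tool_rot: [0.06, 0.998, -0.0, -0.0]
force: [0.1, -0.3, -0.6]
finger_gap: 0.551
gripper_force: 0.0
[ 0.245  0.506  1.769 -0.     0.867 -1.206]
yaw 173.13517005520904
```

View pics/ap.png

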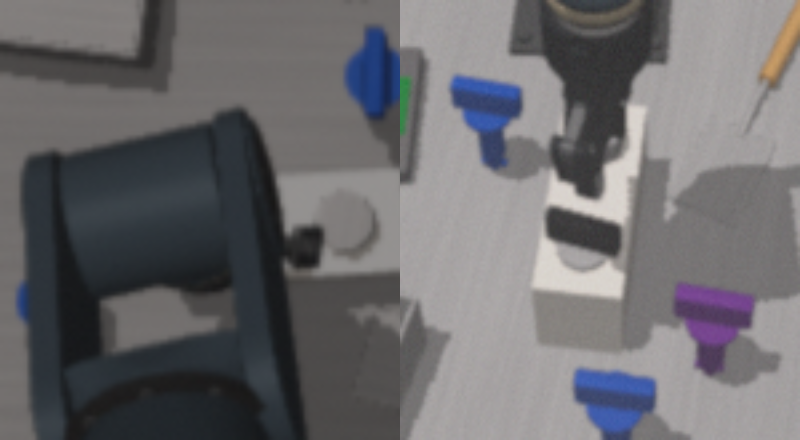

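The crop shows the open gripper above the bar and short of it in y, with the bar unobstructed. I'll shift it over the bar, then lower it.

```bash
python3 -m jog '{"linear":[[5,10,0],[5,11,0],[0,0,-10],[0,0,-10],[0,0,-10],[0,0,-5],[0,0,0]],"turn":[0.3,0,0,0,0,0,0]}'
python3 - <<'E'
from h import *
b=snapshot("side")[250:350,240:360,::-1]
cv2.imwrite("pics/ap2.png",cv2.resize(b,(720,600),interpolation=cv2.INTER_CUBIC))
E
```

```text
t: 4.95
tcp_pos: [0.4775, 0.2522, 0.2891]
tool_rot: [0.046, 0.999, -0.0, -0.001]
force: [0.3, 0.0, 0.6]
finger_gap: 0.549
gripper_force: 0.0
```

View pics/ap2.png

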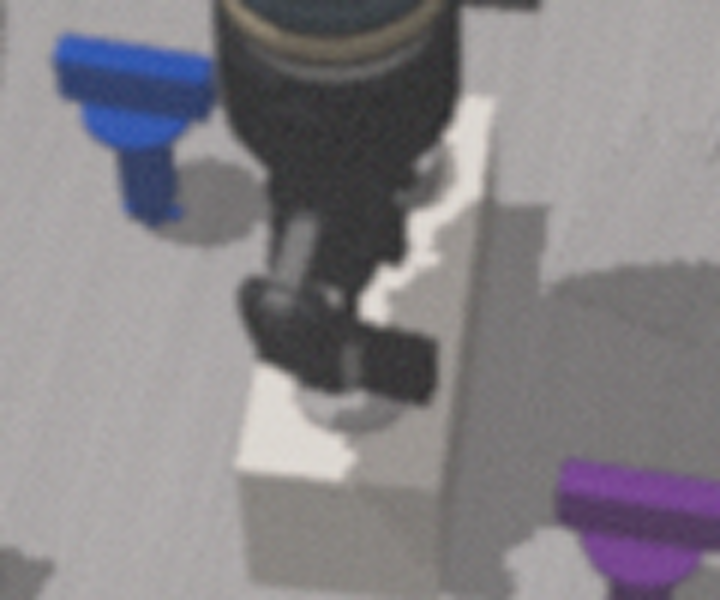

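The side crop shows the fingers straddling the bar, with the near finger in front of its centre. I'll lower and grip.

```bash
python3 -m jog '{"linear":[[0,0,-10],[0,0,-10],[0,0,-8],[0,0,0]],"turn":[0,0,0,0]}'; python3 -m jog '{"linear":[[0,0,0],[0,0,0],[0,0,0],[0,0,0],[0,0,0],[0,0,0]],"turn":[0,0,0,0,0,0]}' 0.1 50;  python3 -c "
from h import *
s=sense();print(s['ft_torque'],s['force'])"
```

```text
t: 5.5
tcp_pos: [0.4774, 0.2522, 0.2608]
tool_rot: [0.046, 0.999, -0.0, -0.001]
force: [-0.0, -0.3, -0.2]
finger_gap: 0.555
gripper_force: 0.0
t: 6.25
tcp_pos: [0.4779, 0.2524, 0.2621]
tool_rot: [0.046, 0.999, 0.0, 0.0]
force: [-0.1, 0.4, 4.3]
finger_gap: 0.151
gripper_force: 49.8
[ 0.02694316  0.08822317 -0.02317551] [-0.12729905  0.36841827  4.30586243]
```

```bash
python3 -m jog '{"linear":[[0,0,5],[0,0,15],[0,0,20],[0,0,20],[0,0,20],[0,0,20],[0,0,20],[0,0,10],[0,0,0]],"turn":[0,0,0,0,0,0,0,0,0]}'
python3 -m jog '{"linear":[[5,-15,0],[5,-30,0],[5,-30,0],[5,-30,0],[5,-30,0],[5,-30,0],[5,-30,0],[5,-30,0],[5,-30,0],[5,-20,0],[5,-10,0],[4,-10,0]],"turn":[1,1,1,1,1,1,1,1,1,1,1,1]}'
python3 -m jog '{"linear":[[0,0,0],[0,0,0]],"turn":[0,0]}'
python3 - <<'E'
from h import *
s=sense();print(s["q"].round(3),s["force"],s["ft_torque"],"yaw",np.degrees(2*np.arctan2(*s["tool_rot"][:2][::-1])))
a=snapshot("top")[150:300,270:420,::-1]; b=snapshot("side")[90:240,230:380,::-1]
cv2.imwrite("pics/w.png",np.hstack([cv2.resize(a,(400,400)),cv2.resize(b,(400,400))]))
E
```

```text
t: 7.38
tcp_pos: [0.4776, 0.2523, 0.3925]
tool_rot: [0.046, 0.999, 0.0, 0.001]
force: [-0.1, -0.0, -3.2]
finger_gap: 0.151
gripper_force: 48.9
t: 8.88
tcp_pos: [0.5365, -0.0432, 0.3905]
tool_rot: [-0.46, 0.888, 0.001, -0.001]
force: [0.5, -0.3, -2.2]
finger_gap: 0.152
gripper_force: 49.0
t: 9.12
tcp_pos: [0.5362, -0.0423, 0.391]
tool_rot: [-0.459, 0.889, 0.001, -0.001]
force: [0.4, 0.6, -3.1]
finger_gap: 0.153
gripper_force: 49.0
[-0.287  0.429  1.666  0.     1.049 -2.811] [ 0.35764896  0.63110342 -3.08196109] [-0.00201815  0.00069777  0.02460418] yaw 234.61912394980652
```

View pics/w.png

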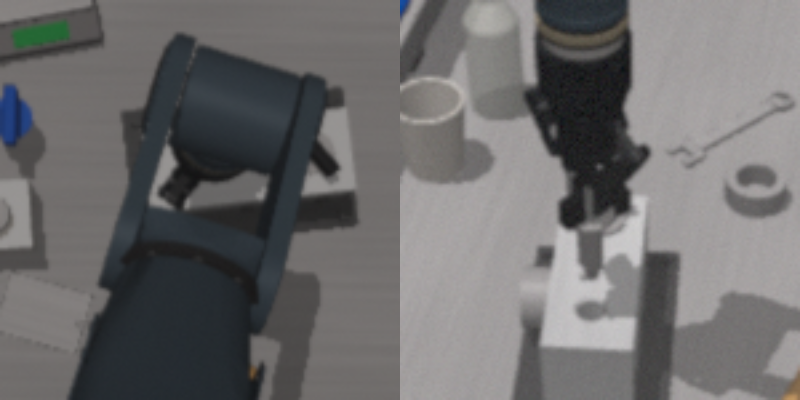

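The side crop shows the screw held upright above the head, with the foot tip near side pixel (301,193). The well mouth below it is at about (301,206). I'll check the tip against its expected projection.

Run:
```python
from h import *
b=sense()["tcp_pos"]-[0,0,.1641]
for dz in(.0,-.018,-.06,-.09): print(dz,proj("side",b+[0,0,dz]).round(1))
print("well",proj("side",np.array([.538,-.043,.095])))
im=snapshot("side").astype(int).max(2)
for r in range(164,200,2): print(r,im[r,288:318])
```

```text
0.0 [300.2 165.2]
-0.018 [300.4 171.1]
-0.06 [300.9 184.5]
-0.09 [301.2 193.7]
well [301.04888744 205.64908013]
164 [159 149 131  97  62  41  40  42  31  38  51  73  91  82  64  45  39  37
  38  34  44  36  33  37  32  41  34  57 112 175]
166 [152 111  63  45  36  37  39  36  30  35  49  75  86  86  65  48  46  38
  39  38  42  45  41  33  37  34  40  56 115 172]
168 [153 107  54  30  37  36  35  31  36  32  49  70  88  86  59  44  36  43
  45  62  82  92  66  44  36  36  44  60 102 136]
170 [156 112  56  34  36  30  38  39  32  34  44  60  85  86  66  60  61  75
  93 110 117 110  82  66  86  99 115 130 140 149]
172 [153 111  64  33  38  37  30  35  28  37  51  71  92 100 101 104 112 111
 113 116 110 108 116 144 160 159 159 182 196 204]
174 [165 158 126  80  39  38  42  47  71  96 110 125 144 152 157 159 148 130
 115 108 120 147 159 163 147 142 164 190 203 201]
176 [170 188 193 180 155 137 141 135 110  99 116 127 127 130 126 121 115 110
 125 137 147 149 136 133 143 175 193 201 203 203]
178 [174 190 195 194 197 194 196 187 140  95  89  90  93  92  96  91  90 103
 136 153 161 175 187 1
[... 597 characters left out ...]
 91  87  89 113
 160 164 143 139 138 136 135 133 136 138 157 189]
190 [193 192 194 192 193 198 198 196 201 188 152 114  91  88  89  91 101 120
 133 139 139 140 138 140 139 137 137 134 140 150]
192 [194 194 192 191 193 197 197 197 195 181 164 132  95  85  84  98 146 173
 165 148 138 139 135 136 136 137 138 135 134 135]
194 [196 192 194 192 196 200 195 198 191 168 145 131 129 121 124 143 175 196
 195 171 143 138 139 135 134 135 134 136 136 136]
196 [194 190 189 189 194 198 196 197 197 198 195 194 194 199 196 195 199 198
 197 197 172 154 142 134 134 137 133 139 135 135]
198 [193 191 187 193 190 195 196 201 194 197 200 198 199 198 195 193 195 198
 200 190 172 159 144 139 137 138 136 135 141 138]
```

```bash
python3 -m jog '{"linear":[[2,-0.5,-10],[0,0,-10],[0,0,-10],[0,0,-5],[0,0,-4],[0,0,-4],[0,0,-4],[0,0,0]],"turn":[0,0,0,0,0,0,0,0]}'; python3 -c "
from h import *
s=sense();print(s['ft_torque'])"
```

```text
t: 10.28
tcp_pos: [0.5386, -0.0431, 0.3445]
tool_rot: [-0.459, 0.888, 0.0, -0.0]
force: [0.2, -0.1, -2.4]
finger_gap: 0.152
gripper_force: 49.1
[-0.08486742  0.0098909  -0.01889294]
```

```bash
python3 -m jog '{"linear":[[0,0,-3],[0,0,-3],[0,0,-3],[0,0,-3],[0,0,0]],"turn":[0,0,0,0,0]}'; python3 -c "
from h import *
s=sense();print(s['ft_torque'])"
```

```text
t: 10.9
tcp_pos: [0.5386, -0.0431, 0.3324]
tool_rot: [-0.459, 0.888, 0.0, -0.0]
force: [0.2, -0.3, -2.9]
finger_gap: 0.15
gripper_force: 49.1
[ 0.07021381 -0.00446916 -0.02546653]
```

```bash
python3 -m jog '{"linear":[[0,0,-5],[0,0,-6],[0,0,-6],[0,0,-6],[0,0,-4],[0,0,0]],"turn":[0,0,0,0,0,0]}'; python3 -m jog '{"linear":[[0,0,-3],[0,0,-3],[0,0,-3],[0,0,-1],[0,0,0]],"turn":[0,0,0,0,0]}'; python3 -c "
from h import *
s=sense();print(s['ft_torque'])"
```

```text
t: 11.65
tcp_pos: [0.5386, -0.0431, 0.3053]
tool_rot: [-0.459, 0.888, 0.0, -0.0]
force: [1.0, -0.3, -1.8]
finger_gap: 0.151
gripper_force: 49.1
t: 12.28
tcp_pos: [0.5387, -0.0432, 0.2956]
tool_rot: [-0.459, 0.888, 0.0, -0.0]
force: [0.5, -0.6, -2.6]
finger_gap: 0.154
gripper_force: 49.1
[-0.04344109  0.03559686 -0.02918502]
```

Centred with no contact. Expected landing is at TCP z ≈ 0.289, so I'll feel down gently.

```bash
for i in 1; do python3 -m jog '{"linear":[[0,0,-2],[0,0,-2],[0,0,-1],[0,0,0]],"turn":[0,0,0,0]}'; python3 -m jog '{"linear":[[0,0,-1],[0,0,-0.5],[0,0,0]],"turn":[0,0,0]}';  done
```

```text
t: 12.78
tcp_pos: [0.5387, -0.0431, 0.2906]
tool_rot: [-0.459, 0.888, 0.0, -0.0]
force: [-0.1, -0.3, -1.7]
finger_gap: 0.154
gripper_force: 49.1
t: 13.15
tcp_pos: [0.5387, -0.0432, 0.2893]
tool_rot: [-0.459, 0.888, -0.0, 0.0]
force: [0.0, -0.3, -1.6]
finger_gap: 0.151
gripper_force: 49.3
```

```bash
python3 -m jog '{"linear":[[0,0,-1],[0,0,-0.5],[0,0,0]],"turn":[0,0,0]}';python3 -m jog '{"linear":[[0,0,-0.5],[0,0,-0.5],[0,0,0]],"turn":[0,0,0]}'
```

```text
t: 13.52
tcp_pos: [0.5387, -0.0431, 0.2891]
tool_rot: [-0.459, 0.888, -0.0, 0.0]
force: [-1.9, 0.0, 7.5]
finger_gap: 0.154
gripper_force: 50.7
t: 13.9
tcp_pos: [0.5388, -0.0431, 0.289]
tool_rot: [-0.459, 0.888, -0.001, 0.001]
force: [-3.2, 1.2, 13.4]
finger_gap: 0.152
gripper_force: 51.5
```

```bash
python3 -m jog '{"linear":[[0,0,1],[0,0,1.2],[0,0,0]],"turn":[0,0,0]}' - 40; python3 -m jog '{"linear":[[0,0,0.5],[0,0,0.5],[0,0,0],[0,0,0]],"turn":[0,0,0,0]}' 0.185
cat > look.py <<'E'
from h import *; import sys
s=sense(); print("yaw",np.degrees(2*np.arctan2(*s["tool_rot"][:2][::-1]))%360,"q6",s["q"][5].round(3),"ft",s["ft_torque"].round(2))
b=snapshot("side"); cv2.imwrite(f"pics/{sys.argv[1]}.png",b[:,:,::-1])
g=b.max(2).astype(int)
for r in range(184,216): print(r,*g[r,284:319:2])
E
python3 look.py l0
```

```text
t: 14.28
tcp_pos: [0.5388, -0.0432, 0.2892]
tool_rot: [-0.459, 0.888, -0.0, 0.0]
force: [-0.9, -0.2, 2.9]
finger_gap: 0.153
gripper_force: 49.9
t: 14.78
tcp_pos: [0.5387, -0.0432, 0.2898]
tool_rot: [-0.459, 0.888, 0.0, -0.0]
force: [-0.5, -0.7, 0.6]
finger_gap: 0.182
gripper_force: 0.0
yaw 234.69187408915653 q6 -2.812 ft [-0.02 -0.06  0.01]
184 80 84 183 166 61 45 42 43 48 46 48 53 52 74 56 54 63 71
185 72 82 181 187 78 46 45 42 48 48 64 58 44 58 56 49 57 64
186 70 79 185 197 112 67 46 44 46 50 63 54 51 48 49 51 49 82
187 84 95 193 204 135 94 55 44 48 46 55 50 46 45 46 51 51 131
188 85 108 197 202 151 90 47 45 43 47 51 48 46 49 52 46 81 181
189 100 119 204 203 157 81 47 38 49 46 49 48 55 49 47 45 128 199
190 136 150 205 205 159 83 44 44 48 40 45 52 46 47 51 61 154 168
191 157 170 206 199 163 84 45 45 49 54 46 50 52 48 59 99 151 149
192 166 181 203 202 164 79 49 45 61 51 46 53 49 51 91 130 144 141
193 170 190 206 202 172 83 45 47 68 58 50 54 46 50 115 144 143 141
194 170 191 203 199 191 86 51 54 87 73 50 54 50 53 128 144 144 142
195 178 193 201 201 186 80 48 51 87 73 52 42 37 63 136 1
[... 756 characters left out ...]
 140 144 143 130
207 175 197 199 205 179 109 106 116 145 142 125 111 135 139 144 140 143 123
208 179 200 199 204 203 151 121 103 112 112 105 121 139 142 141 140 140 121
209 182 201 199 201 198 154 135 113 105 104 108 133 145 151 140 141 143 121
210 180 200 199 202 201 160 139 130 126 127 142 153 161 184 157 146 143 120
211 183 202 201 204 203 173 156 156 168 153 182 193 191 202 192 160 141 117
212 187 200 199 200 200 194 189 188 196 189 198 203 205 204 203 173 144 117
213 190 199 201 203 201 204 204 202 202 201 205 204 206 203 208 191 152 114
214 195 200 198 201 204 200 206 201 198 202 204 203 206 207 207 202 184 120
215 198 201 202 204 202 204 205 204 199 204 202 204 204 205 202 206 200 130
```

```bash
sed -i 's/^for r.*/print([int(g[r,298:305].mean()) for r in range(198,216)])/' look.py; python3 -m jog '{"linear":[[0,0,1],[0,0,0],[0,0,0],[0,0,0],[0,0,0],[0,0,0],[0,0,0],[0,0,0],[0,0,0],[0,0,0],[0,0,0],[0,0,0]],"turn":[0,-0.8,-0.8,-0.8,-0.8,-0.8,-0.8,-0.8,-0.8,-0.8,-0.8,-0.8]}'; python3 look.py l1;python3 -m jog '{"linear":[[0,0,0],[0,0,0],[0,0,0],[0,0,0],[0,0,0],[0,0,0]],"turn":[-0.8,-0.8,-0.8,-0.8,-0.8,-0.8]}'; python3 look.py l2
```

```text
t: 16.32
tcp_pos: [0.5387, -0.0431, 0.2909]
tool_rot: [-0.092, 0.996, -0.0, -0.0]
force: [0.3, 0.1, -0.7]
finger_gap: 0.187
gripper_force: 0.4
yaw 190.5658733650751 q6 -2.042 ft [ 0.04 -0.01  0.06]
[62, 61, 61, 58, 73, 105, 121, 130, 133, 117, 103, 106, 132, 164, 182, 187, 192, 196]
t: 17.12
tcp_pos: [0.5387, -0.0432, 0.2909]
tool_rot: [0.116, 0.993, -0.0, 0.0]
force: [-0.2, 0.2, 0.1]
finger_gap: 0.184
gripper_force: 0.0
yaw 166.62384977252563 q6 -1.624 ft [0.   0.   0.01]
[65, 66, 64, 65, 64, 68, 85, 107, 119, 123, 119, 113, 119, 136, 140, 143, 143, 143]
```

```bash
python3 -m jog '{"linear":[[0,0,0],[0,0,0],[0,0,0],[0,0,0],[0,0,0],[0,0,0]],"turn":[-0.8,-0.8,-0.8,-0.8,-0.8,-0.8]}'; python3 look.py l3
python3 - <<'E'
from h import *
cv2.imwrite("pics/cmp.png",np.hstack([cv2.resize(cv2.imread(f"pics/{n}.png")[170:230,275:328],(265,300),interpolation=cv2.INTER_CUBIC) for n in("l0","l1","l3")]))
E
```

```text
t: 17.92
tcp_pos: [0.5386, -0.0431, 0.2909]
tool_rot: [0.32, 0.947, -0.0, -0.0]
force: [-0.5, -0.9, -0.5]
finger_gap: 0.186
gripper_force: 0.6
yaw 142.66985405133082 q6 -1.206 ft [0.08 0.02 0.05]
[63, 64, 66, 63, 64, 60, 66, 81, 97, 109, 117, 114, 118, 136, 152, 158, 164, 173]
```

View pics/cmp.png

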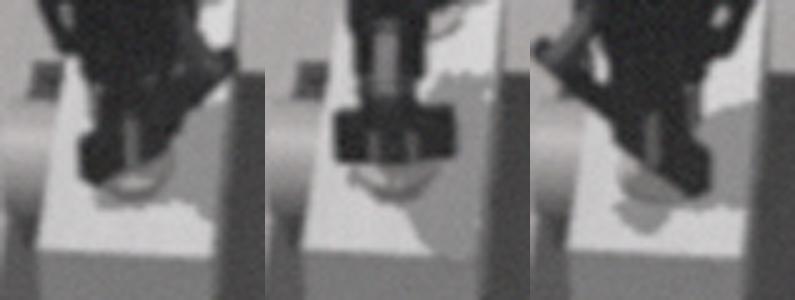

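The three crops, at l0, l1 and l3, show the flange under the fingers. The 2.7 px a drop would cause is hard to judge by eye, so I'll compare its rim with projections.

Run:
```python
from h import *
w=np.array([.5387,-.0432,0]); cam,_=ray("side",(320,240)); 
for z in(.107,.111,.099,.103,.095):
    P=[proj("side",w+[.022*np.cos(a),.022*np.sin(a),z]) for a in np.radians(range(0,360,5))]; P=np.array(P)
    print(z,"lowest",P[P[:,1].argmax()].round(1),"left",P[P[:,0].argmin()].round(1),"right",P[P[:,0].argmax()].round(1))
for n in("l0","l1","l2","l3"):
    g=cv2.imread(f"pics/{n}.png").max(2).astype(int); print(n)
    for r in range(196,218): print(r,*g[r,288:316:1])
```

```text
0.107 lowest [300.3 208.6] left [291.7 202.5] right [309.7 202.3]
0.111 lowest [300.2 207.4] left [291.6 201.4] right [309.6 201.1]
0.099 lowest [300.3 210.9] left [291.8 204.8] right [309.7 204.6]
0.103 lowest [300.3 209.7] left [291.7 203.7] right [309.7 203.4]
0.095 lowest [300.4 212. ] left [291.9 206. ] right [309.7 205.7]
l0
196 201 198 190 162 136 93 62 51 54 48 53 68 88 94 76 59 51 45 50 50 42 60 85 116 134 146 143 145
197 202 197 161 116 79 57 52 48 54 44 50 59 88 92 79 56 50 53 51 53 59 89 120 135 142 145 141 143
198 199 190 139 83 54 46 48 54 49 48 45 62 90 94 78 61 54 49 47 52 70 109 137 142 142 141 144 142
199 200 188 133 67 46 47 52 48 44 46 48 60 91 92 80 62 51 53 51 56 81 118 138 143 146 144 139 141
200 202 190 133 71 39 50 50 43 41 50 49 64 89 95 79 54 53 52 58 80 100 120 134 143 140 144 140 140
201 200 190 139 74 50 43 44 45 45 49 51 56 88 96 81 65 61 68 84 102 115 122 138 142 144 142 145 141
202 201 192 141 72 46 46 44 45 47 46 45 54 89 98 88 78 84 100 109 117 121 119 135 141 142 144 144 144
203 200 192 143 82 47 42 44 48 47 45 51 64 87 96 99 101 107 114 126 119 12
[... 8056 characters left out ...]
 156
212 201 204 201 189 167 146 140 143 144 141 140 141 136 137 148 175 192 194 188 183 174 180 193 197 200 202 196 188
213 201 203 205 201 187 159 143 140 139 138 141 139 140 138 157 189 203 203 203 206 196 200 205 205 205 206 203 203
214 200 202 201 201 195 175 152 146 140 142 137 140 139 157 178 197 206 205 202 202 207 202 207 205 205 204 204 204
215 200 199 201 202 201 195 186 166 147 140 137 142 152 179 196 205 204 203 205 206 207 205 204 204 202 205 201 202
216 200 202 202 200 200 202 205 189 169 158 152 158 175 194 202 203 204 204 203 204 205 204 201 204 204 203 204 203
217 203 203 200 201 202 203 203 203 196 192 187 191 195 198 205 205 206 202 201 201 206 203 205 201 205 204 204 205
```

The lower rim moved about 1 px between l1 and l2, which is inconclusive. I'll check by touch: close gently on the bar and press lightly.

```bash
python3 -m jog '{"linear":[[0,0,-1],[0,0,-0.7],[0,0,0]],"turn":[0,0,0]}'; python3 -m jog '{"linear":[[0,0,-0.7],[0,0,0],[0,0,0]],"turn":[0,0,0]}'
```

```text
t: 18.35
tcp_pos: [0.5387, -0.0432, 0.2891]
tool_rot: [0.32, 0.948, -0.0, -0.0]
force: [0.3, 0.9, 0.7]
finger_gap: 0.183
gripper_force: 0.4
t: 18.73
tcp_pos: [0.5387, -0.0431, 0.2885]
tool_rot: [0.32, 0.947, -0.0, -0.0]
force: [0.2, -0.5, 0.7]
finger_gap: 0.184
gripper_force: 0.5
```

```bash
python3 -m jog '{"linear":[[0,0,-1],[0,0,-0.5],[0,0,0]],"turn":[0,0,0]}'; python3 -m jog '{"linear":[[0,0,-0.8],[0,0,0],[0,0,0]],"turn":[0,0,0]}'
```

```text
t: 19.1
tcp_pos: [0.5387, -0.0432, 0.287]
tool_rot: [0.32, 0.947, -0.0, -0.0]
force: [-0.5, -0.2, 1.0]
finger_gap: 0.184
gripper_force: 0.5
t: 19.48
tcp_pos: [0.5387, -0.0432, 0.2862]
tool_rot: [0.32, 0.947, 0.0, -0.0]
force: [0.3, 0.3, 0.6]
finger_gap: 0.179
gripper_force: 0.5
```

```bash
python3 -m jog '{"linear":[[0,0,-1],[0,0,-0.7],[0,0,0]],"turn":[0,0,0]}'; python3 -m jog '{"linear":[[0,0,-0.8],[0,0,0],[0,0,0]],"turn":[0,0,0]}'
```

```text
t: 19.85
tcp_pos: [0.5387, -0.0431, 0.2844]
tool_rot: [0.32, 0.947, -0.0, -0.0]
force: [-0.5, -0.5, 0.3]
finger_gap: 0.184
gripper_force: 0.4
t: 20.23
tcp_pos: [0.5387, -0.0431, 0.2837]
tool_rot: [0.32, 0.947, -0.0, -0.0]
force: [-0.1, -0.6, 1.0]
finger_gap: 0.186
gripper_force: 0.4
```

```bash
python3 -m jog '{"linear":[[0,0,-1],[0,0,-0.7],[0,0,0]],"turn":[0,0,0]}'; python3 -m jog '{"linear":[[0,0,-0.8],[0,0,0],[0,0,0]],"turn":[0,0,0]}'
```

```text
t: 20.6
tcp_pos: [0.5387, -0.0432, 0.2819]
tool_rot: [0.32, 0.947, -0.0, -0.0]
force: [-0.1, 0.3, 1.2]
finger_gap: 0.184
gripper_force: 0.4
t: 20.98
tcp_pos: [0.5387, -0.0431, 0.2812]
tool_rot: [0.32, 0.947, 0.0, -0.0]
force: [-0.4, -0.7, 0.4]
finger_gap: 0.185
gripper_force: 0.4
```

```bash
python3 -m jog '{"linear":[[0,0,-1],[0,0,-0.5],[0,0,0]],"turn":[0,0,0]}'; python3 look.py l4; python3 -m jog '{"linear":[[0,0,-1],[0,0,-0.5],[0,0,0]],"turn":[0,0,0]}'
```

```text
t: 21.35
tcp_pos: [0.5387, -0.0432, 0.2796]
tool_rot: [0.32, 0.947, 0.0, -0.0]
force: [-0.0, -0.3, 0.7]
finger_gap: 0.184
gripper_force: 0.4
yaw 142.69228549768948 q6 -1.207 ft [ 0.02 -0.04  0.04]
[63, 63, 64, 65, 67, 67, 64, 71, 89, 106, 115, 116, 114, 130, 153, 164, 174, 183]
t: 21.78
tcp_pos: [0.5387, -0.0432, 0.2782]
tool_rot: [0.32, 0.947, -0.0, -0.0]
force: [-0.0, -0.4, -0.1]
finger_gap: 0.189
gripper_force: 0.5
```

It has dropped: the tips are past where the undropped flange top would be, with no contact. The drop came between yaw 190 and 167. I'll raise 2 mm and drive clockwise.

```bash
python3 -m jog '{"linear":[[0,0,2],[0,0,0],[0,0,0],[0,0,0],[0,0,0],[0,0,0],[0,0,0],[0,0,0],[0,0,0],[0,0,0],[0,0,0]],"turn":[0,-0.8,-0.8,-0.8,-0.8,-0.8,-0.8,-0.8,-0.8,-0.8,-0.8]}'; python3 look.py l5
```

```text
t: 23.15
tcp_pos: [0.5384, -0.0431, 0.2801]
tool_rot: [0.625, 0.78, -0.0, -0.0]
force: [-1.2, -0.6, -0.6]
finger_gap: 0.184
gripper_force: 0.5
yaw 102.57015905941181 q6 -0.506 ft [-0.07  0.07 -0.  ]
[48, 50, 51, 53, 53, 56, 59, 63, 61, 69, 75, 77, 74, 76, 110, 152, 174, 197]
```

```bash
python3 -m jog '{"linear":[[0,0,0],[0,0,0],[0,0,0],[0,0,0],[0,0,0]],"turn":[-0.8,-0.8,-0.8,-0.6,0]}'; python3 look.py l6
```

```text
t: 23.82
tcp_pos: [0.5387, -0.0432, 0.2803]
tool_rot: [0.721, 0.693, 0.0, 0.0]
force: [-0.2, -0.2, -0.2]
finger_gap: 0.183
gripper_force: 0.0
yaw 87.76673452158478 q6 -0.248 ft [0.02 0.   0.04]
[60, 60, 60, 58, 60, 58, 60, 61, 68, 69, 71, 74, 76, 91, 123, 153, 191, 202]
```

```bash
python3 -m jog '{"linear":[[0,0,0],[0,0,0],[0,0,0]],"turn":[-0.8,-0.8,0]}'; python3 look.py l7; python3 -m jog '{"linear":[[0,0,0],[0,0,0],[0,0,0]],"turn":[-0.8,-0.8,0]}'; python3 look.py l8
python3 - <<'E'
from h import *
cv2.imwrite("pics/cmp2.png",np.hstack([cv2.resize(cv2.imread(f"pics/{n}.png")[175:225,275:328],(265,250),interpolation=cv2.INTER_CUBIC) for n in("l3","l5","l8")]))
E
```

```text
t: 24.25
tcp_pos: [0.5386, -0.0431, 0.2802]
tool_rot: [0.767, 0.641, -0.0, -0.0]
force: [-0.3, 0.8, -0.7]
finger_gap: 0.183
gripper_force: 0.0
yaw 79.79326402123506 q6 -0.109 ft [-0.04 -0.01 -0.02]
[63, 64, 63, 61, 62, 63, 63, 63, 68, 74, 81, 87, 87, 100, 140, 176, 197, 203]
t: 24.68
tcp_pos: [0.5386, -0.0431, 0.2801]
tool_rot: [0.81, 0.586, -0.0, -0.0]
force: [-0.3, -0.2, -0.1]
finger_gap: 0.183
gripper_force: 0.3
yaw 71.80777205807775 q6 0.031 ft [ 0.    0.05 -0.05]
[64, 67, 65, 68, 67, 69, 69, 68, 71, 80, 90, 101, 105, 113, 148, 183, 199, 203]
```

View pics/cmp2.png

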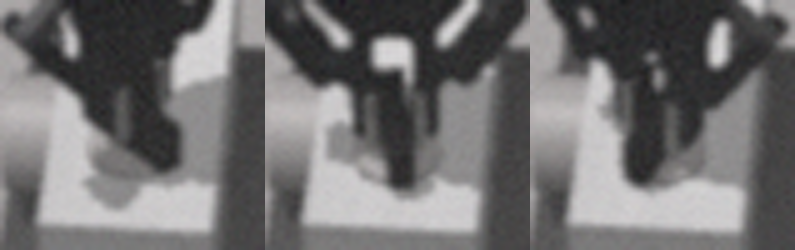

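The bar follows the gripper (l3 to l8) and the flange now looks close to the block. I'll go on in small steps, watching the torque.

```bash
python3 -m jog '{"linear":[[0,0,0],[0,0,0]],"turn":[-0.8,0]}'; python3 look.py l9; python3 -m jog '{"linear":[[0,0,0],[0,0,0]],"turn":[-0.8,0]}'; python3 look.py l10;  python3 -m jog '{"linear":[[0,0,0],[0,0,0]],"turn":[-0.8,0]}'; python3 look.py l11
```

```text
t: 24.98
tcp_pos: [0.5385, -0.0431, 0.2801]
tool_rot: [0.83, 0.558, -0.0, -0.0]
force: [-0.4, 0.3, -1.1]
finger_gap: 0.183
gripper_force: 0.4
yaw 67.81556951807747 q6 0.1 ft [0.01 0.16 0.02]
[66, 68, 68, 69, 69, 69, 68, 71, 74, 86, 98, 111, 114, 120, 157, 186, 199, 203]
t: 25.28
tcp_pos: [0.5386, -0.0431, 0.2801]
tool_rot: [0.849, 0.529, -0.0, -0.0]
force: [-1.0, 0.6, -0.3]
finger_gap: 0.189
gripper_force: 0.5
yaw 63.81200112968513 q6 0.17 ft [-0.    0.18 -0.  ]
[66, 68, 70, 73, 70, 71, 70, 71, 77, 88, 107, 121, 120, 126, 168, 196, 203, 201]
t: 25.58
tcp_pos: [0.5386, -0.0431, 0.2802]
tool_rot: [0.867, 0.499, -0.0, -0.0]
force: [-1.0, 0.0, -0.3]
finger_gap: 0.188
gripper_force: 0.4
yaw 59.8135081442738 q6 0.24 ft [0.06 0.05 0.02]
[67, 71, 71, 70, 69, 68, 70, 74, 77, 92, 111, 133, 131, 135, 179, 200, 202, 203]
```

```bash
python3 -m jog '{"linear":[[0,0,0],[0,0,0],[0,0,0],[0,0,0]],"turn":[0,0,0,0]}' 0.1 20; python3 look.py l12;  python3 -m jog '{"linear":[[0,0,0],[0,0,0]],"turn":[-0.5,0]}'; python3 look.py l13
```

```text
t: 26.12
tcp_pos: [0.5386, -0.0431, 0.2802]
tool_rot: [0.867, 0.498, -0.0, -0.0]
force: [-2.1, -0.6, -0.8]
finger_gap: 0.157
gripper_force: 22.8
yaw 59.7056254810439 q6 0.242 ft [0.   0.24 0.02]
[70, 68, 70, 72, 70, 69, 70, 76, 80, 99, 126, 146, 141, 142, 185, 203, 203, 202]
t: 26.42
tcp_pos: [0.5385, -0.0431, 0.2802]
tool_rot: [0.878, 0.479, -0.0, -0.0]
force: [-2.5, 1.0, 0.2]
finger_gap: 0.16
gripper_force: 22.8
yaw 57.22563722256832 q6 0.285 ft [ 0.05  0.26 -0.06]
[71, 69, 71, 71, 70, 69, 69, 74, 81, 97, 122, 145, 142, 141, 184, 201, 203, 203]
```

```bash
python3 -m jog '{"linear":[[0,0,0],[0,0,0],[0,0,0]],"turn":[-0.6,-0.6,0]}'; python3 look.py l14;  python3 -m jog '{"linear":[[0,0,0],[0,0,0]],"turn":[-0.6,0]}'; python3 look.py l15
```

```text
t: 26.85
tcp_pos: [0.5384, -0.043, 0.2801]
tool_rot: [0.902, 0.433, -0.0, -0.0]
force: [-1.3, 1.1, 0.5]
finger_gap: 0.159
gripper_force: 22.9
yaw 51.26947769596822 q6 0.389 ft [0.23 0.36 0.03]
[70, 69, 70, 70, 69, 70, 69, 75, 84, 100, 124, 152, 148, 142, 184, 201, 202, 203]
t: 27.15
tcp_pos: [0.5383, -0.0429, 0.2801]
tool_rot: [0.913, 0.409, -0.0, -0.0]
force: [-2.7, 2.0, 0.8]
finger_gap: 0.162
gripper_force: 22.9
yaw 48.28927390066981 q6 0.441 ft [0.23 0.44 0.12]
[71, 69, 68, 69, 69, 68, 70, 76, 87, 102, 123, 148, 149, 144, 184, 202, 203, 202]
```

The rim no longer moves, there is no downward pull, and the torque is starting to rise, so it is seated. I'll let go and retreat to inspect.

```bash
python3 -m jog '{"linear":[[0,0,0],[0,0,0],[0,0,0],[0,0,10],[0,0,20],[0,0,30],[0,0,40],[-20,0,40],[-60,0,0],[-60,0,0],[0,0,0]],"turn":[0,0,0,0,0,0,0,0,0,0,0]}' 0.35
python3 - <<'E'
from h import *
b=snapshot("side"); cv2.imwrite("pics/fin_s.png",b[:,:,::-1]); t=snapshot("top")
bl=blobs(b,(280,185,322,222),70,30); print(bl)
P=np.array([.5385,-.0431,.113]); print("expected seated bar px",proj("side",P),"raised4",proj("side",P+[0,0,.004]))
for r in blobs(b,(292,155,322,180),70,30): print("ref bar2",r)
cv2.imwrite("pics/fin.png",np.hstack([cv2.resize(b[140:240,260:360,::-1],(400,400),interpolation=cv2.INTER_CUBIC),cv2.resize(t[160:260,310:410,::-1],(400,400),interpolation=cv2.INTER_CUBIC)]))
E
```

```text
t: 28.58
tcp_pos: [0.3935, -0.0415, 0.4199]
tool_rot: [0.913, 0.408, -0.002, -0.002]
force: [0.4, 0.8, 1.1]
finger_gap: 0.349
gripper_force: 0.0
[(array([300.69, 200.46]), np.int32(197), ((300.9056701660156, 200.33016967773438), (9.032958984375, 23.019474029541016), 60.945396423339844))]
expected seated bar px [300.67215784 200.41781696] raised4 [300.62997914 199.25267774]
ref bar2 (array([305.52, 167.39]), np.int32(190), ((305.44842529296875, 167.365966796875), (9.189863204956055, 21.682334899902344), 68.96248626708984))
```

View pics/fin.png

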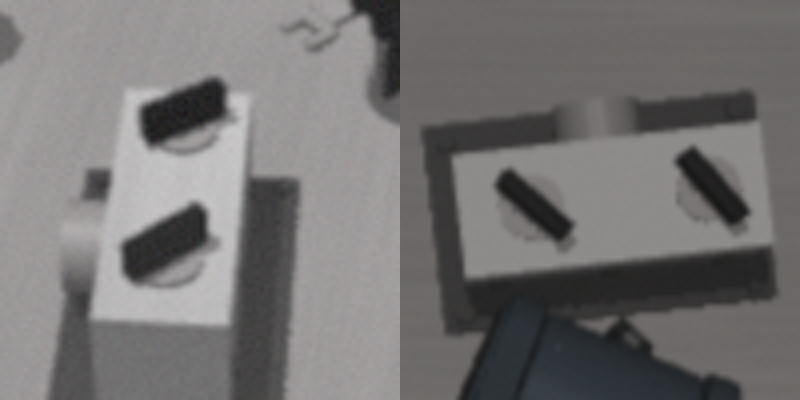

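The final picture shows both screws sitting the same way, with the flange flat on the block. The bar is at side row 200.46 against 200.42 expected when seated, and the gripper is clear.

```bash
python3 -c "
from station import *
print(sign_off())"
```

```text
the job is handed in; nothing more can be done
None
```

The clamp screw is screwed home in the forming head's open well, its flange flat on the block by the final camera check, and released; I handed the job in at about 28.6 s, with one brief press of about 13 N on the thread face when first feeling for it, above the few newtons asked.

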